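# Hang a tray bracket on a slotted upright

### The arm

A 6-joint arm with a two-finger parallel gripper is mounted at the origin on a cart in front of the work surface, level with it; the furniture and walls round the work are solid. World frame = base frame: x ahead of the robot, y to its left, z up, the work surface at z = 0. Lengths are in m, angles in rad, forces in N, time in s.
With the tool pointing down it reaches from about 0.375 to 0.9 m from the base axis. Payload 3.1 kg.
Tool frame: the origin (TCP) lies between the finger pads; the fingertips stand 17 mm ahead of it and the grasp point (between the pads) lies 2 mm behind it; z points along the fingers, y is the line along which they close (so a half turn about z gives the same grasp; the last joint's range is limited). The gripper opens to 85 mm and grips with 20 to 120 N. Pads are 22 mm wide; open, the fingers measure 114 mm over their backs; the gripper's body (76 mm by 85 mm) begins 54 mm behind the grasp point. The pads swing forward as they close: fully open they stand 13 mm farther back than shut.
Start: joints at [-1.44, 0.527, 1.433, -0, 1.181, -0.178], TCP at [0.191, -0.595, 0.248] pointing down, gripper open.
Joint ranges: [-3.08, 3.08], [-0.75, 2.2], [0.22, 2.44], [-1.43, 4.57], [0, 2.65], [-2.85, 2.85]. Speed limits (rad/s): [2.79, 2.79, 3.14, 3.14, 3.14, 3.14].

### API

Orientations are given as a unit quaternion [x, y, z, w].
In Python, from station import sense, vision, order gives the robot as it stands.
- The arm moves only by the shell command python3 -m crank 'ROWS' [OPENING] [FORCE]. ROWS is JSON, a list of rows, each an object with "dp": the shift along the world's x, y, z in units of 30 mm (1.0 is 30 mm), a list of three; "angular": the turn, a rotation vector about the world's x, y, z in degrees, a list of three. In form: [{"dp": [dx, dy, dz], "angular": [ax, ay, az]}, ...]. A call has 1 to 20 rows; each row shifts and turns the commanded pose from where the row before left it; what a row does not reach is not made up. A row lasts 1/10 s, in which the tool goes at most 50 mm and 8.59 degrees, less where a joint would pass 70% of its speed; a pose out of reach is approached as far as the arm can. A call is refused whole if a number of a shift passes 1 or a number of a turn 8.59, either way. A call with a gripper value outside its range is refused whole. OPENING is the closure, from 0 (fully open) to 1 (shut), set as the call begins (- or left out, the last holds). The fingers move at their own pace and stop on an object; FORCE is the grip in N (left out, the last holds). Time passes only in rows, so rows that do not move let the fingers close. It gives the time, the measured TCP pose, the force, the opening and the grip force at its end, in the units of the state.
- sense(): the state, without advancing time (a new reading comes with each control period).
- vision.snapshot(name): name is "scene" or "side" or "wrist"; returns a dict with "image" (480x640x3 uint8, blue, green, red), "range_z" (480x640 float32, m along the optical axis (not along the pixel's ray), 0 where there is no reading), "mtx" (3x3 intrinsics, pixels), "pose" (4x4, takes a point from camera to world coordinates); the wrist camera has in their place "mount" (4x4, takes a point from camera to tool coordinates, whose origin is the TCP and whose axes are the flange's). Camera axes: x right, y down, z forward; pixel columns grow to the right and rows downward; lengths in m; the calibration is good to about 2 mm. A picture is of the moment at which its call begins: read the wrist's pose just before it.
- order.sign_off(): hands the job in; it is judged then, once.
The state is a dict: "t": time; "q": joint angles; "qd": joint speeds; "tau": joint torques, N m; "tcp_pos": TCP position; "tool_rot": TCP orientation; "force": force on the tool from outside, world axes, zero at the start; "ft_torque": the same for the moment, N m; "finger_gap": opening from 0.0 (shut) to 1.0 (fully open); "gripper_force": force on a finger pad.
Only numpy, scipy, OpenCV 4.12 (cv2) and the standard library are available. Lean on these libraries where they do the work, as an engineer would, in place of code of your own. Each camera call takes 0.05 s, during which the arm holds its last target. There are 200 camera calls.

### The job

Hang the blue tray bracket on the slotted grey strip of the bench upright: push its two hook tabs through the two slots, then press it down past the spring catch until it is fully home, and let go. The strip may be clamped off-centre, so feel for the slots and do not force anything; leave the other things on the bench where they are.

Things in the scene. Friction and masses are not known exactly. Their poses are not given: they have to be found in the camera images.
- upright: Fixed bench upright: foot plate 150 x 160 mm, two aluminium posts 120 mm apart, top 189 mm high. A grey slotted strip (60 wide, 4 thick, from 29 to 183 mm above the worktop) is clamped in front of the posts. Origin on the worktop, below the plane of the strip's front face, half-way between the posts. x points level into the strip, away from the side where the bracket hangs; y left; z up.
- upright_mark (a point): Point in the plane of the strip's front face, half-way between the posts, 135 mm above the worktop; axes as upright. The strip has two slots one above the other, right through, each 9 mm wide (y) and 28 mm high; lower edges at z = 0 and -50 mm from here. The strip was clamped by hand: the slots' common centre line lies up to 10 mm left or right of this point. It is not reported; feel or see it.
- upright_catch (a point): Mid-plane point 135 mm up and 20 mm behind the strip's front, where a spring roller catch sits behind the upper slot (off-centre like the slots). From some 12 mm above home it resists the descent with about 5 N and pushes the bracket back towards the tray with about 8 N; below about 5 mm it snaps over and draws it down, until the necks stop hard on the slots' lower edges. Weight alone does not pass it.
- bracket: Blue tray bracket to be hung, loose, about 120 g, standing upright on its 90 x 90 mm tray. Origin at its underside in the flat back plane that comes to lie against the strip. x points from the tray towards the hook tabs, z up. The tray reaches from there to x = -92 mm, two steel stays rise from its front corners to the back plate (40 wide, 110 high); black grip lug on top.
- bracket_grip (a point): Centre of the bracket's black grip lug, 130 mm above its underside and 35 mm on the tray side of the back plane; axes as bracket. The lug is 12 mm thick (along y), 40 mm long (along x); its top is 20 mm above this point and 20 mm of it stands free below. To the right of the bracket a tall red and white analyser fills the bench (x > 0.42, y < -0.38): keep clear of it.
- bracket_hook (a point): Point in the bracket's back plane, on its middle line, 85 mm above its underside, level with the underside of the upper tab's neck; axes as bracket. To enter the slots this point must be 13 to 20 mm above upright_mark (16.5 is best); home, it is level with upright_mark, the necks rest on the slots' lower edges and the back plane is within 2 mm of the strip.
- bracket_tab (a point): End of the upper hook tab, 14 mm in +x from bracket_hook. Two steel tabs, 6 mm wide (y), stick out 14 mm from the back plane, this one and one 50 mm lower. Each has a neck 8 mm high above bracket_hook's level and a tongue hanging 12 mm below it (20 mm in all); behind the back plane the tongue leaves a gap of 5.5 mm for the strip.
- bench_timer: White bench timer with buttons, 62 x 66 x 18 mm, loose, a bystander; origin at its underside.
- vial_white: White-and-brown dye vial with white cap, 22 mm wide, 48 mm tall, loose, a bystander; origin at its underside.
- vial_red: Brown dye vial with red cap, 22 mm wide, 48 mm tall, loose, a bystander; origin at its underside.
- beaker_a: Small clear beaker, 44 mm wide, 58 mm tall, loose, a bystander; origin at its underside.

How it is judged:
By the outcome, as a careful person would: the job done as asked, in the order asked, and still so for the second after the job is handed in, with the robot touching nothing.
It also fails if it takes over 56 s, if anything falls off the work surface, if the arm or the gripper's body presses on something with over 40 N, if the wrist force passes 120 N, or if a joint passes its speed limit or range.

## Working session

There is one attempt and no reset: what is moved stays moved. The work goes in short steps, Python scripts to look and compute and a shell command to move; the robot and the scene stay as the last step left them, time stands still between calls to the robot, and variables do not carry over. Pictures are saved under pics/ and viewed, at most 10 in all, crops included, and the job is handed in when it is done.

```bash
ls; mkdir -p pics; python3 - <<'E'
from station import sense, vision
import cv2,numpy as np,pickle
s=sense();print(s['t'],s['tcp_pos'],s['tool_rot'],s['force'])
for n in ['scene','side']:
    d=vision.snapshot(n);cv2.imwrite(f'pics/{n}0.png',d['image']);pickle.dump(d,open(f'{n}0.pkl','wb'));print(n,d['mtx'],d['pose'].round(3))
E
```

```text
pics
0.0 [ 0.19049772 -0.59455861  0.24734779] [ 9.88026693e-01  1.54279377e-01  4.45862298e-05 -1.06132609e-03] [-0.035327   -0.28238298 -0.23211593]
scene [[460.23673964   0.         312.25073313]
 [  0.         460.23673964 243.26498422]
 [  0.           0.           1.        ]] [[-0.714 -0.419  0.561 -0.005]
 [-0.7    0.416 -0.58   0.766]
 [ 0.009 -0.807 -0.59   0.655]
 [ 0.     0.     0.     1.   ]]
side [[469.99883998   0.         321.6153862 ]
 [  0.         469.99883998 239.99561018]
 [  0.           0.           1.        ]] [[-0.914 -0.256  0.315  0.227]
 [-0.405  0.613 -0.678  0.891]
 [-0.02  -0.747 -0.664  0.782]
 [ 0.     0.     0.     1.   ]]
```

View pics/scene0.png

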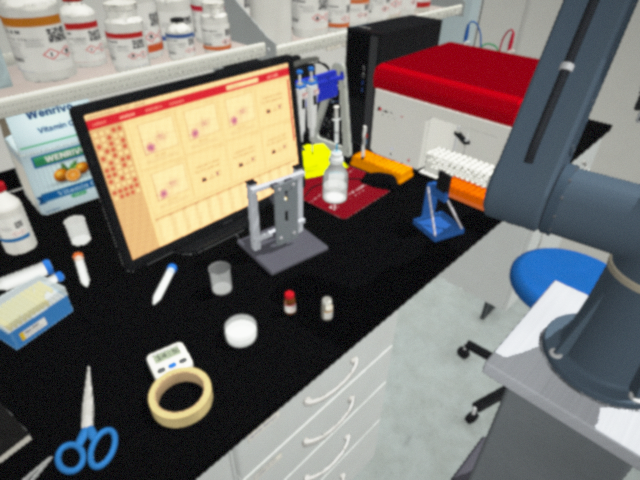

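View pics/side0.png

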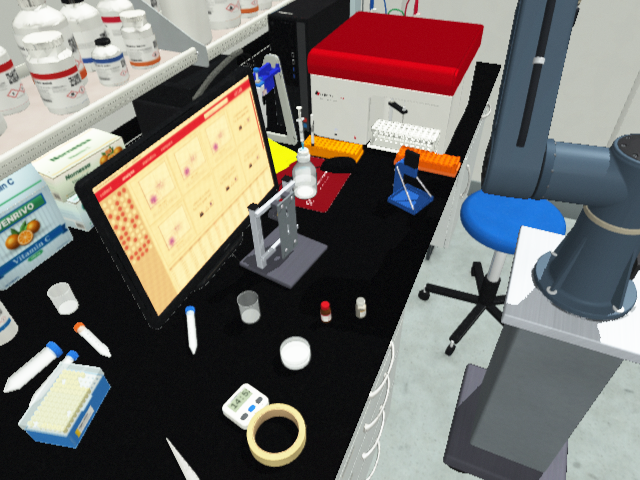

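The scene view shows the upright near (283,220) and the bracket near (438,210). In the side view they are near (285,235) and (410,185). Next I'll measure both with the depth data and make one enlarged crop.

```bash
cat > h.py <<'E'
import numpy as np,cv2,pickle
def cloud(d,pose=None):
    P=d['pose'] if pose is None else pose
    z=d['range_z'];v,u=np.mgrid[0:480,0:640];K=d['mtx']
    p=np.stack([(u-K[0,2])/K[0,0]*z,(v-K[1,2])/K[1,1]*z,z],-1)
    return p@P[:3,:3].T+P[:3,3]
def proj(d,X,pose=None):
    P=np.linalg.inv(d['pose'] if pose is None else pose)
    c=np.asarray(X)@P[:3,:3].T+P[:3,3]; q=c@d['mtx'].T
    return q[...,:2]/q[...,2:]
E
python3 - <<'E'
from h import *
for n,bu,bb in [('scene',(230,160,335,280),(405,165,470,245)),('side',(235,170,335,295),(380,140,440,220))]:
    d=pickle.load(open(n+'0.pkl','rb'));p=cloud(d);im=d['image'].astype(int)
    def box(b):
        m=np.zeros((480,640),bool);m[b[1]:b[3],b[0]:b[2]]=1;return m&(d['range_z']>0)
    m=box(bb);hsv=cv2.cvtColor(d['image'],cv2.COLOR_BGR2HSV)
    blue=m&(hsv[...,0]>100)&(hsv[...,0]<125)&(hsv[...,1]>150)&(hsv[...,2]>60)
    q=p[blue];print(n,'blue',len(q))
    t=q[q[:,2]<0.02];r=cv2.minAreaRect((t[:,:2]*1000).astype(np.float32));print('tray',r,cv2.boxPoints(r).round())
    t=q[q[:,2]>0.035];print('plate mean',t.mean(0),t[:,2].max());c=np.linalg.svd(t-t.mean(0))[2][2];print('n',c)
    dark=m&(d['image'].max(2)<70);t=p[dark];t=t[(t[:,2]>.115)&(t[:,2]<.16)];
    if len(t): r=cv2.minAreaRect((t[:,:2]*1000).astype(np.float32));print('lug',len(t),t.mean(0),r)
    m=box(bu);t=p[m];f=t[(t[:,2]>.004)&(t[:,2]<.02)];r=cv2.minAreaRect((f[:,:2]*1000).astype(np.float32));print('foot',r,cv2.boxPoints(r).round(),np.median(f[:,2]))
    t=t[(t[:,2]>.03)&(t[:,2]<.2)];r=cv2.minAreaRect((t[:,:2]*1000).astype(np.float32));print('posts',r,cv2.boxPoints(r).round(),t[:,2].max())
d=pickle.load(open('scene0.pkl','rb'))
e=pickle.load(open('side0.pkl','rb'))
a=cv2.resize(d['image'][155:285,225:335],None,fx=3.5,fy=3.5,interpolation=2);b=cv2.resize(e['image'][165:295,235:345],None,fx=3.5,fy=3.5,interpolation=2)
cv2.imwrite('pics/crop.png',np.hstack([a,b]))
E
```

```text
scene blue 1270
tray ((506.86163330078125, -213.97210693359375), (123.09506225585938, 309.00799560546875), 48.94529724121094) [[ 350. -159.]
 [ 583. -362.]
 [ 664. -269.]
 [ 431.  -66.]]
plate mean [ 0.4671265  -0.15515497  0.0818786 ] 0.12065299057224033
n [ 0.28553361  0.95391917 -0.09224305]
lug 165 [ 0.44832167 -0.14795101  0.13369343] ((452.1631164550781, -150.0811004638672), (7.240241527557373, 41.69195556640625), 71.58901977539062)
foot ((737.2587890625, 30.89105224609375), (257.51983642578125, 554.78515625), 19.09410858154297) [[ 525.  251.]
 [ 706. -273.]
 [ 950. -189.]
 [ 768.  335.]] 0.0133194158383102
posts ((707.6784057617188, 151.85174560546875), (156.59645080566406, 432.8124084472656), 2.8395349979400635) [[619. 364.]
 [640. -68.]
 [797. -60.]
 [775. 372.]] 0.1961358804794125
side blue 1113
tray ((439.12786865234375, -193.08763122558594), (200.42965698242188, 113.18463897705078), 87.82025909423828) [[ 379. -291.]
 [ 492. -295.]
 [ 499.  -95.]
 [ 386.  -91.]]
plate mean [ 0.46752357 -0.15449935  0.08453276] 0.12262068586186947
n [ 0.22420172  0.97382806 -0.03731626]
lug 182 [ 0.44997068 -0.15007279  0.13374068] ((450.7939147949219, -149.66465759277344), (13.995528221130371, 39.329803466796875), 80.83038330078125)
foot ((707.0621337890625, 65.85951232910156), (245.41932678222656, 488.8248596191406), 22.180212020874023) [[ 501.  246.]
 [ 686. -207.]
 [ 913. -114.]
 [ 728.  339.]] 0.01345379941052205
posts ((707.4859008789062, 152.5479278564453), (145.9826202392578, 450.7156066894531), 13.730660438537598) [[583. 354.]
 [690. -84.]
 [832. -49.]
 [725. 389.]] 0.195911931724974
```

View pics/crop.png

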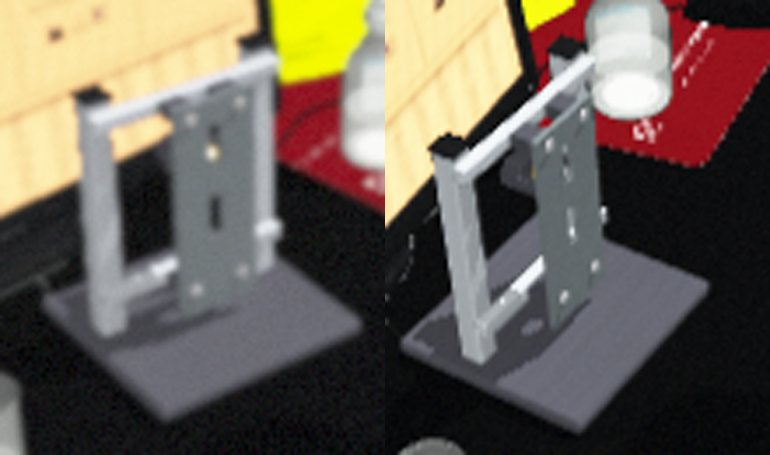

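The crop shows the strip, with its slots, facing the camera's right side. The foot's near corner is at crop (165,415) in the left half and (582,430) in the right half. The post caps are at (92,97)/(257,42) and (450,145)/(570,48).

```bash
python3 - <<'E'
from h import *
D={n:pickle.load(open(n+'0.pkl','rb')) for n in('scene','side')}
def ray(d,uv,z):
    r=np.linalg.inv(d['mtx'])@[uv[0],uv[1],1];r=d['pose'][:3,:3]@r;o=d['pose'][:3,3];return o+r*(z-o[2])/r[2]
S={'scene':(0,225,155),'side':(385,235,165)}
F={'scene':[(45,297),(165,410),(362,319)],'side':[(403,340),(582,426),(708,285)]}
T={'scene':[(92,97),(257,42)],'side':[(450,145),(569,46)]}
Q={'scene':[(180,115),(245,105),(250,285),(188,303)],'side':[(542,145),(588,112),(598,270),(555,315)]}
for n in D:
    d=D[n];o,a,b=S[n];px=lambda c:((c[0]-o)/3.5+a,c[1]/3.5+b)
    f=[ray(d,px(c),.012) for c in F[n]];t=[ray(d,px(c),.189) for c in T[n]]
    print(n,'foot',np.round(f,3).tolist(),'posts',np.round(t,3).tolist())
    m=np.zeros((480,640),np.uint8);cv2.fillPoly(m,[np.array([px(c) for c in Q[n]]).round().astype(int)],1)
    q=cloud(d)[(m>0)&(d['range_z']>0)]
    for _ in range(4):
        c=q.mean(0);w=np.linalg.svd(q-c)[2][2];e=abs((q-c)@w);q=q[e<max(.004,2*np.median(e))]
    print('strip',len(q),c.round(4),w.round(3),np.degrees(np.arctan2(w[1],w[0])))
im=[cv2.resize(D['scene']['image'][160:250,400:480],None,fx=5,fy=5,interpolation=2),cv2.resize(D['side']['image'][135:225,375:455],None,fx=5,fy=5,interpolation=2)]
cv2.imwrite('pics/crop2.png',np.hstack(im)[:, :800])
E
```

```text
scene foot [[0.742, 0.25, 0.012], [0.594, 0.272, 0.012], [0.572, 0.115, 0.012]] posts [[0.678, 0.245, 0.189], [0.661, 0.125, 0.189]]
strip 843 [0.636  0.189  0.1088] [ 0.993 -0.121  0.003] -6.971930837983094
side foot [[0.737, 0.25, 0.012], [0.591, 0.274, 0.012], [0.57, 0.121, 0.012]] posts [[0.681, 0.244, 0.189], [0.663, 0.125, 0.189]]
strip 602 [0.637  0.1864 0.1083] [ 0.992 -0.124  0.003] -7.151051185531458
```

View pics/crop2.png

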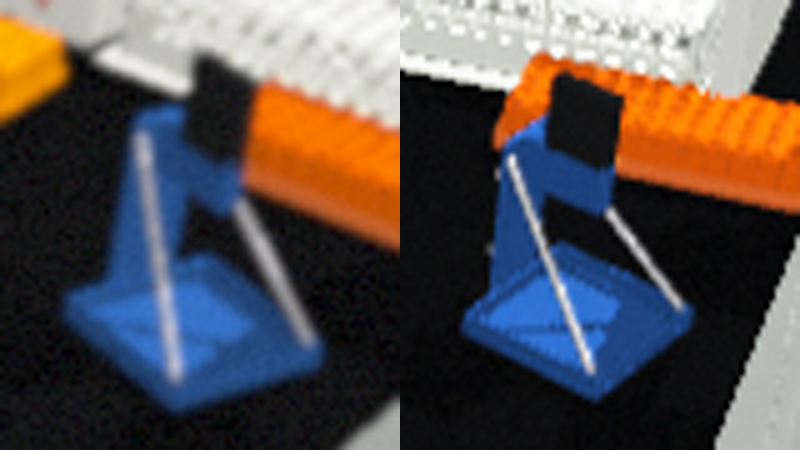

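The bracket faces roughly along +x. Its tray's front corners, where the stays end, are at crop (180,405) and (322,355) in the left half and (598,398) and (692,318) in the right half. The black lug is on top, near (220,105) and (585,120).

```bash
python3 - <<'E'
from h import *
D={n:pickle.load(open(n+'0.pkl','rb')) for n in('scene','side')}
def ray(d,uv,z):
    r=np.linalg.inv(d['mtx'])@[uv[0],uv[1],1];r=d['pose'][:3,:3]@r;o=d['pose'][:3,3];return o+r*(z-o[2])/r[2]
S={'scene':(0,400,160),'side':(400,375,135)}
F={'scene':[(65,312),(180,410),(322,360)],'side':[(465,330),(598,401),(692,322)]}
L={'scene':[(195,55),(255,83)],'side':[(556,73),(622,97)]}
for n in D:
    d=D[n];o,a,b=S[n];px=lambda c:((c[0]-o)/5+a,c[1]/5+b)
    f=[ray(d,px(c),0) for c in F[n]];l=[ray(d,px(c),.15) for c in L[n]]
    print(n,np.round(f,3).tolist(),'lug',np.round(l,3).tolist())
    for v in (f[0]-f[1],l[0]-l[1]):print(np.degrees(np.arctan2(v[1],v[0])),np.linalg.norm(v))
    v=f[1]-f[2];print('front',np.degrees(np.arctan2(-v[0],v[1])),np.linalg.norm(v),'diag mid',(f[0]+f[2])/2)
E
```

```text
scene [[0.499, -0.128, 0.0], [0.41, -0.095, 0.0], [0.382, -0.183, 0.0]] lug [[0.467, -0.153, 0.15], [0.432, -0.149, 0.15]]
-20.012887465917885 0.09477141224338731
-7.383682049509028 0.03535740707952987
front -17.172525556826216 0.09191582681477214 diag mid [ 0.44052928 -0.15548818  0.        ]
side [[0.494, -0.125, 0.0], [0.41, -0.093, 0.0], [0.381, -0.18, 0.0]] lug [[0.467, -0.157, 0.15], [0.43, -0.147, 0.15]]
-21.352929994023672 0.09023461868158232
-15.09330316882118 0.03862193814128522
front -18.27144240706653 0.09190858909563421 diag mid [ 0.43790006 -0.15266051  0.        ]
```

```bash
python3 -m crank '[{"dp":[0.333,0.82,0],"angular":[0,0,-2.6]},{"dp":[0.333,0.82,0],"angular":[0,0,-2.6]},{"dp":[0.333,0.82,0],"angular":[0,0,-2.6]},{"dp":[0.333,0.82,0],"angular":[0,0,-2.6]},{"dp":[0.333,0.82,0],"angular":[0,0,-2.6]},{"dp":[0.333,0.82,0],"angular":[0,0,-2.6]},{"dp":[0.333,0.82,0],"angular":[0,0,-2.6]},{"dp":[0.333,0.82,0],"angular":[0,0,-2.6]},{"dp":[0.333,0.82,0],"angular":[0,0,-2.6]},{"dp":[0.333,0.82,0],"angular":[0,0,-2.6]},{"dp":[0.333,0.82,0],"angular":[0,0,-2.6]},{"dp":[0.333,0.82,0],"angular":[0,0,-2.6]},{"dp":[0.333,0.82,0],"angular":[0,0,-2.6]},{"dp":[0.333,0.82,0],"angular":[0,0,-2.4]},{"dp":[0.667,0.517,0],"angular":[0,0,0]},{"dp":[0.667,0.517,0],"angular":[0,0,0]},{"dp":[0.667,0.517,0],"angular":[0,0,0]},{"dp":[0.667,0.517,0],"angular":[0,0,0]},{"dp":[0.667,0.517,0],"angular":[0,0,0]},{"dp":[0.667,0.517,0],"angular":[0,0,0]}]' 0
python3 - <<'E'
from h import *
from station import sense,vision
from scipy.spatial.transform import Rotation as R
s=sense();print(s['q'],R.from_quat(s['tool_rot']).as_matrix().round(3))
d=vision.snapshot('wrist');d['s']=s;T=np.eye(4);T[:3,:3]=R.from_quat(s['tool_rot']).as_matrix();T[:3,3]=s['tcp_pos'];d['pose']=T@d['mount'];print(d['pose'].round(3))
pickle.dump(d,open('w1.pkl','wb'));cv2.imwrite('pics/w1.png',d['image'])
E
```

```text
t: 2.1
tcp_pos: [0.451, -0.1568, 0.2481]
tool_rot: [0.987, -0.16, -0.0, -0.0]
force: [0.6, 0.2, 1.0]
finger_gap: 0.999
gripper_force: 0.0
[-5.69261900e-01  3.30742331e-01  1.79212047e+00 -1.95912800e-06
  1.01946419e+00  1.32343246e+00] [[ 0.949 -0.316 -0.001]
 [-0.316 -0.949  0.   ]
 [-0.001 -0.    -1.   ]]
[[-0.316 -0.91  -0.269  0.52 ]
 [-0.949  0.303  0.09  -0.179]
 [-0.001  0.284 -0.959  0.375]
 [ 0.     0.     0.     1.   ]]
```

View pics/w1.png

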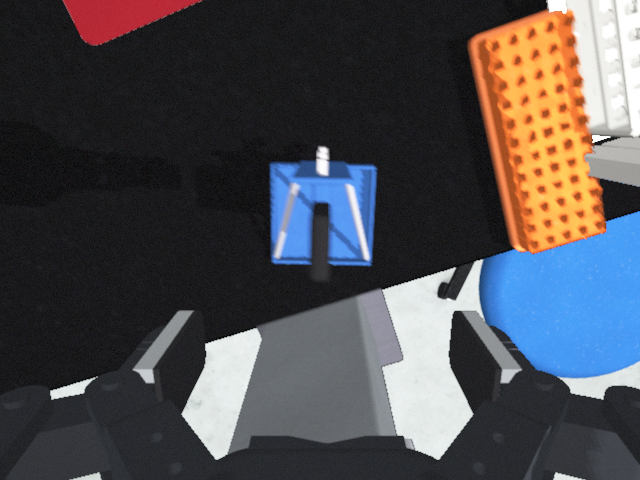

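The wrist view shows the bracket aligned with the image columns. The black lug runs from (322,205) to (320,280) and the tab sits at (322,155).

```bash
python3 - <<'E'
from h import *
d=pickle.load(open('w1.pkl','rb'));p=cloud(d)
for z0,z1,c in[(.145,.156,'lugtop'),(.075,.1,'')]:
    b=np.zeros((480,640),bool);b[130:285,260:390]=1
    t=p[b&(p[...,2]>z0)&(p[...,2]<z1)]
    r=cv2.minAreaRect((t[:,:2]*1000).astype(np.float32));print(len(t),t.mean(0),r)
# tabs (steel) above
b=np.zeros((480,640),bool);b[145:178,300:345]=1
hs=cv2.cvtColor(d['image'],cv2.COLOR_BGR2HSV);m=b&(hs[...,1]<60)&(hs[...,2]>130);print('tab',p[m].mean(0),p[m][:,2].max(),np.argwhere(m).mean(0))
# lug edge center columns -> rays on z=.15
g=d['image'].max(2)<70
K=d['mtx'];o=d['pose'][:3,3]
for row in(215,230,245,260,270):
    c=[x for x in range(295,350) if g[row,x]];
    if c:
        r=d['pose'][:3,:3]@np.linalg.inv(K)@[np.mean(c),row,1];print(row,c[0],c[-1],(o+r*(.14-o[2])/r[2]).round(4))
s=d['s'];print(s['tcp_pos'])
E
```

```text
1383 [ 0.45372584 -0.15347413  0.15051228] ((452.8397521972656, -153.17538452148438), (11.940577507019043, 39.180450439453125), 69.7596435546875)
813 [ 0.47918397 -0.16249883  0.08886138] ((476.90380859375, -162.00167846679688), (52.91057205200195, 44.587284088134766), 69.65596008300781)
tab [ 0.49241417 -0.16565561  0.06100182] 0.37458551316241967 [161.1754386  322.28070175]
215 314 327 [ 0.4703 -0.1582  0.14  ]
230 313 327 [ 0.4619 -0.1551  0.14  ]
245 313 326 [ 0.4533 -0.1519  0.14  ]
260 311 326 [ 0.4446 -0.1483  0.14  ]
270 295 349 [ 0.438  -0.1483  0.14  ]
[ 0.45100652 -0.15682995  0.24805556]
```

```bash
python3 -m crank '[{"dp":[0.06,0.12,0],"angular":[0,0,-1.7]},{"dp":[0,0,-0.65],"angular":[0,0,0]},{"dp":[0,0,-0.65],"angular":[0,0,0]},{"dp":[0,0,-0.65],"angular":[0,0,0]},{"dp":[0,0,-0.65],"angular":[0,0,0]},{"dp":[0,0,-0.65],"angular":[0,0,0]},{"dp":[0,0,-0.4],"angular":[0,0,0]},{"dp":[0,0,-0.22],"angular":[0,0,0]},{"dp":[0,0,0],"angular":[0,0,0]}]' 0; python3 -m crank '[{"dp":[0,0,0],"angular":[0,0,0]},{"dp":[0,0,0],"angular":[0,0,0]},{"dp":[0,0,0],"angular":[0,0,0]},{"dp":[0,0,0],"angular":[0,0,0]},{"dp":[0,0,0],"angular":[0,0,0]},{"dp":[0,0,0],"angular":[0,0,0]},{"dp":[0,0,0],"angular":[0,0,0]},{"dp":[0,0,0],"angular":[0,0,0]},{"dp":[0,0,0],"angular":[0,0,0]},{"dp":[0,0,0],"angular":[0,0,0]}]' 1 70
```

```text
t: 3.05
tcp_pos: [0.4516, -0.154, 0.1314]
tool_rot: [0.985, -0.175, -0.001, -0.0]
force: [0.5, 0.1, 0.4]
finger_gap: 0.997
gripper_force: 0.0
t: 4.05
tcp_pos: [0.4525, -0.1544, 0.1326]
tool_rot: [0.985, -0.175, 0.0, 0.0]
force: [-0.4, -0.7, 5.0]
finger_gap: 0.13
gripper_force: 69.0
```

```bash
python3 -m crank '[{"dp":[0,0,0.3],"angular":[0,0,0]},{"dp":[0,0,0.64],"angular":[0,0,0]},{"dp":[0,0,0.64],"angular":[0,0,0]},{"dp":[0,0,0.64],"angular":[0,0,0]},{"dp":[0.239,0.845,0],"angular":[0,0,0.9]},{"dp":[0.239,0.845,0],"angular":[0,0,0.9]},{"dp":[0.239,0.845,0],"angular":[0,0,0.9]},{"dp":[0.239,0.845,0],"angular":[0,0,0.9]},{"dp":[0.239,0.845,0],"angular":[0,0,0.9]},{"dp":[0.239,0.845,0],"angular":[0,0,0.9]},{"dp":[0.239,0.845,0],"angular":[0,0,0.9]},{"dp":[0.239,0.845,0],"angular":[0,0,0.9]},{"dp":[0.239,0.845,0],"angular":[0,0,0.9]},{"dp":[0.239,0.845,0],"angular":[0,0,0.9]},{"dp":[0.239,0.845,0],"angular":[0,0,0.9]},{"dp":[0.239,0.845,0],"angular":[0,0,0.9]},{"dp":[0.239,0.845,0],"angular":[0,0,0.9]},{"dp":[0.239,0.845,0],"angular":[0,0,0.8]},{"dp":[0,0,0],"angular":[0,0,0]},{"dp":[0,0,0],"angular":[0,0,0]}]'
python3 - <<'E'
from h import *
from station import sense,vision
D={}
for n in('scene','side'):
    d=vision.snapshot(n);D[n]=d;pickle.dump(d,open(n+'1.pkl','wb'))
s=sense();print(s['tcp_pos'],s['force'],s['tool_rot'])
a=cv2.resize(D['scene']['image'][140:270,210:320],None,fx=3.6,fy=3.6,interpolation=2);b=cv2.resize(D['side']['image'][130:260,230:340],None,fx=3.6,fy=3.6,interpolation=2)
cv2.imwrite('pics/c3.png',np.hstack([a,b]))
E
```

```text
t: 6.05
tcp_pos: [0.5519, 0.2011, 0.1984]
tool_rot: [0.998, -0.066, -0.001, 0.0]
force: [-0.7, 0.2, -1.7]
finger_gap: 0.133
gripper_force: 68.5
[0.55192848 0.2000732  0.19852406] [ 0.4959605   0.84810183 -1.86079795] [ 9.97756725e-01 -6.69391356e-02 -7.58491068e-04  3.06214510e-04]
```

View pics/c3.png

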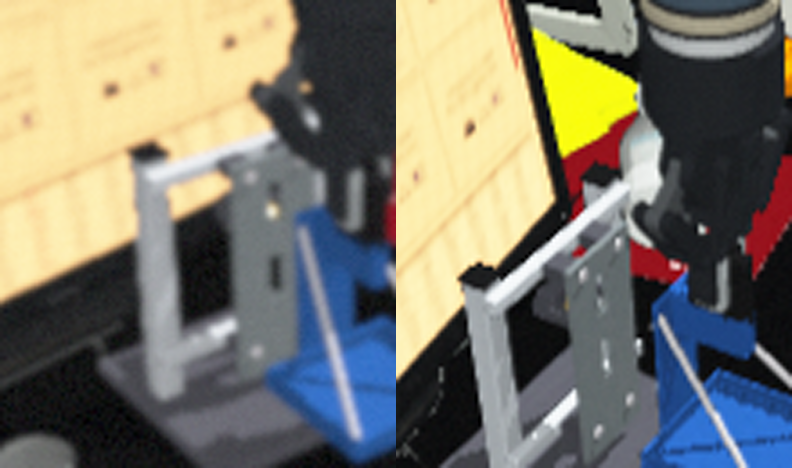

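This view shows the bracket just in front of the strip, at about the right height. The slots are visible at (273,200) and (275,272) in the left half, and (602,295) and (606,355) in the right half. The tabs are hidden by the plate. I'll cast the slot pixels onto the strip plane.

```bash
python3 - <<'E'
from h import *
yaw=np.radians(-7.7);n=np.array([np.cos(yaw),np.sin(yaw),0]);t=np.array([-n[1],n[0],0]);O=np.array([.6368,.1896,0])
# rectify strip plane into (y,z): homography via projected grid points, 5px/mm
outs=[]
for nme in('scene','side'):
    d=pickle.load(open(nme+'0.pkl','rb'))
    Y=[(40,190),(-40,190),(-40,20),(40,20)]
    src=np.float32([proj(d,O+t*y/1000+np.array([0,0,z/1000])) for y,z in Y]);dst=np.float32([((40-y)*4,(190-z)*4*.85) for y,z in Y])
    H=cv2.getPerspectiveTransform(src,dst);w=cv2.warpPerspective(d['image'],H,(320,578),flags=cv2.INTER_CUBIC);outs.append(w)
    g=cv2.cvtColor(w,cv2.COLOR_BGR2GRAY).astype(int)
    for z in(172,157,152,147,142,137,107,103,98,93,88,70,50):
        r=int((190-z)*3.4);print(nme,z,g[r-3:r+4].mean(0)[::8].astype(int).tolist())
cv2.imwrite('pics/rect.png',np.hstack(outs))
E
```

```text
scene 172 [227, 224, 217, 207, 200, 193, 168, 136, 118, 119, 122, 132, 149, 162, 162, 149, 131, 120, 118, 118, 118, 117, 120, 119, 119, 120, 119, 116, 120, 132, 142, 155, 160, 152, 135, 129, 134, 150, 165, 174]
scene 157 [42, 53, 63, 69, 75, 85, 94, 109, 118, 119, 119, 119, 121, 120, 120, 118, 119, 119, 117, 111, 95, 84, 83, 90, 102, 113, 118, 116, 117, 118, 119, 118, 118, 119, 121, 124, 137, 156, 173, 179]
scene 152 [32, 39, 46, 60, 73, 84, 94, 106, 115, 117, 119, 118, 118, 120, 120, 117, 117, 125, 138, 145, 138, 117, 101, 97, 103, 112, 117, 118, 118, 118, 115, 116, 116, 117, 120, 123, 137, 157, 173, 179]
scene 147 [23, 22, 34, 49, 67, 82, 93, 103, 112, 117, 118, 118, 118, 118, 118, 119, 120, 130, 159, 194, 217, 209, 171, 131, 114, 111, 116, 118, 117, 118, 118, 117, 118, 117, 120, 122, 133, 154, 173, 180]
scene 142 [18, 17, 23, 29, 45, 67, 86, 103, 113, 116, 117, 119, 117, 117, 117, 119, 117, 119, 131, 153, 180, 190, 171, 143, 125, 113, 112, 115, 117, 119, 118, 118, 117, 117, 118, 121, 132, 150, 167, 177]
scene 137 [14, 17, 15, 22, 37, 59, 84, 103, 113, 117, 118, 119, 119, 120, 118,
[... 3443 characters left out ...]
02, 235, 179, 115, 100, 101, 100, 102, 103, 102, 102, 103, 103, 103, 101, 104, 90, 63, 36, 24]
side 88 [244, 246, 246, 246, 214, 160, 118, 103, 100, 102, 102, 103, 104, 103, 103, 103, 103, 103, 100, 106, 128, 162, 161, 121, 107, 101, 103, 103, 103, 105, 104, 103, 103, 102, 99, 106, 117, 133, 162, 109]
side 70 [64, 64, 63, 60, 69, 87, 100, 101, 101, 103, 104, 103, 102, 102, 102, 101, 103, 104, 104, 102, 103, 104, 103, 102, 101, 102, 103, 104, 103, 103, 103, 104, 104, 105, 105, 107, 99, 71, 36, 17]
side 50 [75, 63, 62, 66, 73, 85, 93, 100, 101, 99, 95, 125, 159, 178, 189, 154, 110, 100, 100, 102, 104, 104, 104, 103, 102, 102, 103, 102, 95, 115, 158, 174, 165, 141, 112, 103, 103, 103, 102, 103]
```

View pics/rect.png

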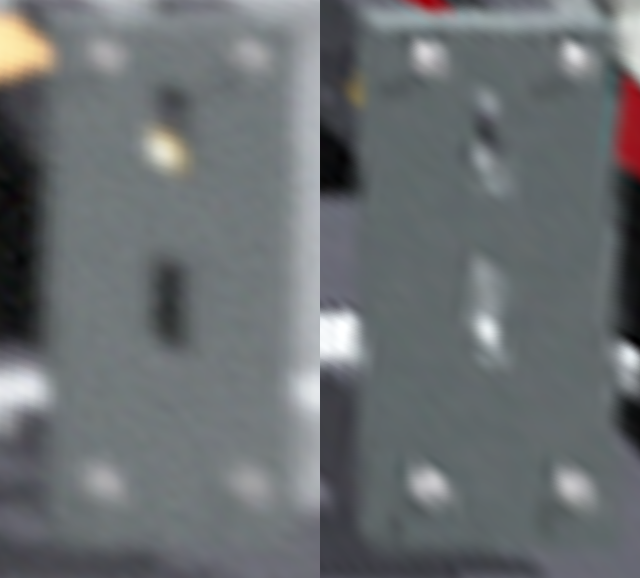

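Both rectified views put the slot line about 2.5 mm right of the point midway between the posts (column 168 on the left, 170 on the right). I'll shift 2 mm right and close in.

```bash
python3 -m crank '[{"dp":[0.25,-0.05,0.02],"angular":[0,0,0]},{"dp":[0.25,-0.05,0],"angular":[0,0,0]},{"dp":[0.25,-0.05,0],"angular":[0,0,0]},{"dp":[0.23,-0.05,0],"angular":[0,0,0]},{"dp":[0,0,0],"angular":[0,0,0]},{"dp":[0,0,0],"angular":[0,0,0]}]'; python3 -m crank '[{"dp":[0.066,-0.009,0],"angular":[0,0,0]},{"dp":[0.066,-0.009,0],"angular":[0,0,0]},{"dp":[0.066,-0.009,0],"angular":[0,0,0]},{"dp":[0.066,-0.009,0],"angular":[0,0,0]},{"dp":[0,0,0],"angular":[0,0,0]}]'; python3 - <<'E'
from h import *
from station import sense
s=sense();p=np.array(s['tcp_pos'])-[.6368,.1896,0];a=np.radians(-7.7);print(p[0]*np.cos(a)+p[1]*np.sin(a),-p[0]*np.sin(a)+p[1]*np.cos(a),s['force'],s['ft_torque'])
E
```

```text
t: 6.75
tcp_pos: [0.5821, 0.1945, 0.1992]
tool_rot: [0.998, -0.067, -0.0, -0.0]
force: [0.1, -0.3, -0.4]
finger_gap: 0.129
gripper_force: 68.5
t: 7.25
tcp_pos: [0.5903, 0.1936, 0.1995]
tool_rot: [0.998, -0.067, 0.0, -0.0]
force: [0.6, -0.4, 0.2]
finger_gap: 0.127
gripper_force: 68.5
-0.046578575168579384 -0.0022124774973236025 [ 0.60670574 -0.39764268  0.24951063] [-0.01438675 -0.02035877  0.01747055]
```

```bash
python3 -m crank '[{"dp":[0.05,-0.007,0],"angular":[0,0,0]},{"dp":[0.05,-0.007,0],"angular":[0,0,0]},{"dp":[0,0,0],"angular":[0,0,0]}]';python3 -m crank '[{"dp":[0.05,-0.007,0],"angular":[0,0,0]},{"dp":[0.05,-0.007,0],"angular":[0,0,0]},{"dp":[0,0,0],"angular":[0,0,0]}]'
```

```text
t: 7.55
tcp_pos: [0.5933, 0.1932, 0.1995]
tool_rot: [0.998, -0.067, 0.0, -0.0]
force: [-0.2, 0.9, -1.2]
finger_gap: 0.127
gripper_force: 68.5
t: 7.85
tcp_pos: [0.5963, 0.1928, 0.1994]
tool_rot: [0.998, -0.067, 0.0, -0.0]
force: [0.1, -0.2, -0.9]
finger_gap: 0.133
gripper_force: 68.5
```

```bash
python3 -m crank '[{"dp":[0.05,-0.007,0],"angular":[0,0,0]},{"dp":[0.05,-0.007,0],"angular":[0,0,0]},{"dp":[0,0,0],"angular":[0,0,0]}]';python3 -m crank '[{"dp":[0.033,-0.0045,0],"angular":[0,0,0]},{"dp":[0.033,-0.0045,0],"angular":[0,0,0]},{"dp":[0,0,0],"angular":[0,0,0]}]'
```

```text
t: 8.15
tcp_pos: [0.5993, 0.1924, 0.1994]
tool_rot: [0.998, -0.067, 0.0, -0.0]
force: [0.2, 0.4, -1.6]
finger_gap: 0.133
gripper_force: 68.5
t: 8.45
tcp_pos: [0.6011, 0.1921, 0.1994]
tool_rot: [0.998, -0.067, 0.0, -0.0]
force: [0.2, 0.4, -1.3]
finger_gap: 0.127
gripper_force: 68.5
```

```bash
for i in 1 2 ; do :; done; python3 -m crank '[{"dp":[0.033,-0.0045,0],"angular":[0,0,0]},{"dp":[0,0,0],"angular":[0,0,0]}]';python3 -m crank '[{"dp":[0.033,-0.0045,0],"angular":[0,0,0]},{"dp":[0,0,0],"angular":[0,0,0]}]'; python3 -m crank '[{"dp":[0.033,-0.0045,0],"angular":[0,0,0]},{"dp":[0,0,0],"angular":[0,0,0]}]'
python3 - <<'E'
from h import *
from station import vision
D={}
for n in('scene','side'):
    d=vision.snapshot(n);D[n]=d
a=cv2.resize(D['scene']['image'][140:270,210:320],None,fx=3.6,fy=3.6,interpolation=2);b=cv2.resize(D['side']['image'][130:260,230:340],None,fx=3.6,fy=3.6,interpolation=2)
cv2.imwrite('pics/c4.png',np.hstack([a,b]))
E
```

```text
t: 8.65
tcp_pos: [0.6021, 0.192, 0.1994]
tool_rot: [0.998, -0.067, 0.0, -0.0]
force: [0.1, 0.6, -1.0]
finger_gap: 0.131
gripper_force: 68.5
t: 8.85
tcp_pos: [0.6024, 0.1919, 0.1993]
tool_rot: [0.998, -0.067, -0.001, -0.0]
force: [-1.9, -0.6, -0.7]
finger_gap: 0.128
gripper_force: 68.8
t: 9.05
tcp_pos: [0.6025, 0.192, 0.1993]
tool_rot: [0.998, -0.067, -0.002, 0.0]
force: [-4.8, 1.0, 1.5]
finger_gap: 0.13
gripper_force: 69.0
```

View pics/c4.png

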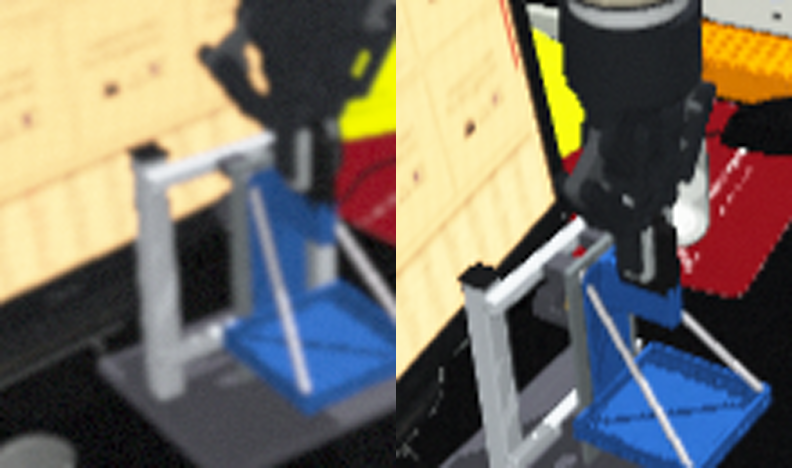

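The back plate is flush against the strip (its left edge meets the strip at (245,180) and (578,260)), and the contact force is about 5 N. So both tabs went in, and I can start pressing down.

```bash
python3 -m crank '[{"dp":[0,0,-0.05],"angular":[0,0,0]},{"dp":[0,0,-0.05],"angular":[0,0,0]},{"dp":[0,0,-0.05],"angular":[0,0,0]},{"dp":[0,0,0],"angular":[0,0,0]}]';python3 -m crank '[{"dp":[0.04,-0.005,-0.05],"angular":[0,0,0]},{"dp":[0,0,-0.05],"angular":[0,0,0]},{"dp":[0,0,0],"angular":[0,0,0]}]'
```

```text
t: 9.55
tcp_pos: [0.6025, 0.1918, 0.1948]
tool_rot: [0.998, -0.067, -0.002, 0.0]
force: [-6.1, -0.0, 2.5]
finger_gap: 0.123
gripper_force: 69.0
t: 9.85
tcp_pos: [0.6015, 0.192, 0.1918]
tool_rot: [0.998, -0.066, -0.004, 0.0]
force: [-9.2, 1.8, 5.4]
finger_gap: 0.125
gripper_force: 69.5
```

```bash
python3 -m crank '[{"dp":[0.06,-0.008,-0.03],"angular":[0,0,0]},{"dp":[0,0,-0.05],"angular":[0,0,0]},{"dp":[0,0,-0.05],"angular":[0,0,0]},{"dp":[0,0,0],"angular":[0,0,0]}]';python3 -m crank '[{"dp":[0,0,-0.05],"angular":[0,0,0]},{"dp":[0,0,-0.05],"angular":[0,0,0]},{"dp":[0,0,0],"angular":[0,0,0]}]'
```

```text
t: 10.25
tcp_pos: [0.6026, 0.1917, 0.1859]
tool_rot: [0.998, -0.066, -0.005, 0.0]
force: [-6.7, 1.5, -4.6]
finger_gap: 0.132
gripper_force: 68.2
t: 10.55
tcp_pos: [0.6028, 0.1917, 0.1835]
tool_rot: [0.998, -0.067, -0.005, 0.0]
force: [-7.6, 2.0, 0.5]
finger_gap: 0.134
gripper_force: 68.8
```

```bash
python3 -m crank '[{"dp":[0,0,-0.04],"angular":[0,0,0]},{"dp":[0,0,-0.04],"angular":[0,0,0]},{"dp":[0,0,0],"angular":[0,0,0]}]';python3 -m crank '[{"dp":[0,0,-0.04],"angular":[0,0,0]},{"dp":[0,0,-0.04],"angular":[0,0,0]},{"dp":[0,0,0],"angular":[0,0,0]}]'
```

```text
t: 10.85
tcp_pos: [0.6028, 0.1918, 0.183]
tool_rot: [0.998, -0.067, -0.005, 0.0]
force: [-11.3, 0.7, 8.6]
finger_gap: 0.133
gripper_force: 70.3
t: 11.15
tcp_pos: [0.6028, 0.1918, 0.1828]
tool_rot: [0.998, -0.067, -0.004, 0.0]
force: [-14.8, 0.5, 18.5]
finger_gap: 0.137
gripper_force: 71.9
```

```bash
python3 -m crank '[{"dp":[-0.06,0.008,0.06],"angular":[0,0,0]},{"dp":[-0.07,0.009,0.05],"angular":[0,0,0]},{"dp":[0,0,0],"angular":[0,0,0]},{"dp":[0,0,0],"angular":[0,0,0]}]'; python3 -m crank '[{"dp":[0,0,0],"angular":[0,0,0]},{"dp":[0,0,0],"angular":[0,0,0]},{"dp":[0,0,0],"angular":[0,0,0]},{"dp":[0,0,0],"angular":[0,0,0]},{"dp":[0,0,0],"angular":[0,0,0]},{"dp":[0,0,0],"angular":[0,0,0]},{"dp":[0,0,0],"angular":[0,0,0]},{"dp":[0,0,0],"angular":[0,0,0]},{"dp":[0,0,0],"angular":[0,0,0]},{"dp":[0,0,0],"angular":[0,0,0]}]' 0;python3 -m crank '[{"dp":[0,0,0.3],"angular":[0,0,0]},{"dp":[0,0,0.5],"angular":[0,0,0]},{"dp":[0,0,0.6],"angular":[0,0,0]},{"dp":[0,0,0.6],"angular":[0,0,0]},{"dp":[0,0,0.6],"angular":[0,0,0]},{"dp":[-0.6,0,0.3],"angular":[0,0,0]},{"dp":[-0.6,0,0],"angular":[0,0,0]},{"dp":[-0.6,0,0],"angular":[0,0,0]},{"dp":[-0.6,-0.6,0],"angular":[0,0,0]},{"dp":[-0.3,-0.6,0],"angular":[0,0,0]},{"dp":[0,-0.6,0],"angular":[0,0,0]},{"dp":[0,-0.6,0],"angular":[0,0,0]},{"dp":[0,0,0],"angular":[0,0,0]},{"dp":[0,0,0],"angular":[0,0,0]}]'
python3 - <<'E'
from h import *
from station import vision
D={}
for n in('scene','side'):
    d=vision.snapshot(n);D[n]=d;pickle.dump(d,open(n+'2.pkl','wb'))
a=cv2.resize(D['scene']['image'][140:270,210:320],None,fx=3.6,fy=3.6,interpolation=2);b=cv2.resize(D['side']['image'][130:260,230:340],None,fx=3.6,fy=3.6,interpolation=2)
cv2.imwrite('pics/c5.png',np.hstack([a,b]))
# lug top height
for n in D:
    p=cloud(D[n]);m=(D[n]['image'].max(2)<70)&(np.hypot(p[...,0]-.602,p[...,1]-.192)<.03)&(p[...,2]>.15)&(p[...,2]<.23)
    print(n,m.sum(),np.percentile(p[m][:,2],[2,50,98]),p[m].mean(0))
E
```

```text
t: 11.55
tcp_pos: [0.6025, 0.1918, 0.1831]
tool_rot: [0.998, -0.067, -0.001, 0.0]
force: [-4.5, -0.1, 0.5]
finger_gap: 0.13
gripper_force: 68.8
t: 12.55
tcp_pos: [0.603, 0.1919, 0.1835]
tool_rot: [0.998, -0.067, -0.0, -0.0]
force: [-0.2, 0.4, 0.2]
finger_gap: 1.001
gripper_force: 0.0
t: 13.95
tcp_pos: [0.5223, 0.1198, 0.2711]
tool_rot: [0.998, -0.067, 0.0, -0.0]
force: [0.7, 0.9, 0.2]
finger_gap: 1.004
gripper_force: 0.0
scene 278 [0.15592638 0.18060182 0.19962852] [0.59364038 0.19713948 0.17975165]
side 318 [0.15526091 0.18066762 0.20008232] [0.59597161 0.19581363 0.18005873]
```

View pics/c5.png

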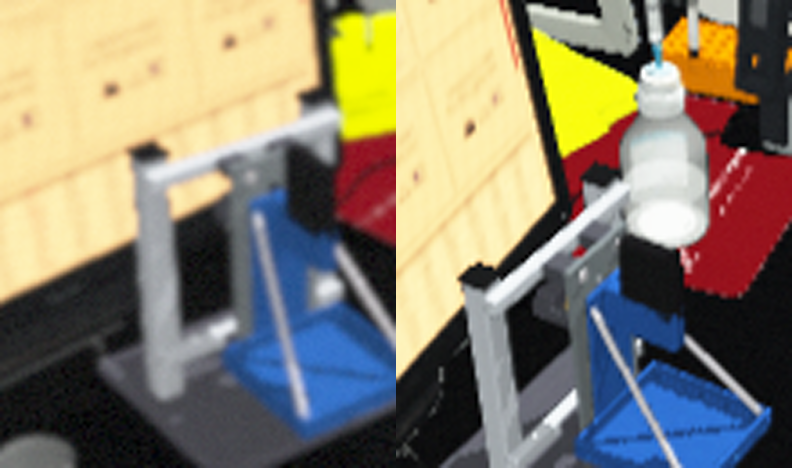

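The bracket hangs flush on the strip with its lug at (312,190) and (650,275). The lug's top measures 0.200 m and its centre 0.180 m, which is the home height. The gripper is clear of everything.

```bash
python3 -c "
from station import order;print(order.sign_off())"
```

```text
the job is handed in; nothing more can be done
None
```

The bracket is hung on the strip, pressed past the catch to its hard stop and released; camera depth put it at the home height afterwards, and I handed the job in at about 14 s.

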